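# Set up a seed dish on the light box

## Robot

A 7-joint arm with a two-finger parallel gripper is mounted at the origin on the work surface. World frame = base frame: x ahead of the robot, y to its left, z up, the work surface at z = 0. Lengths are in m, angles in rad, forces in N, time in s.
With the tool pointing down it reaches from about 0.425 to 0.875 m from the base axis. Payload 4.7 kg.
Tool frame: the origin (TCP) lies where the fingers leave the gripper's body, on its centre line; the fingertips stand 70 mm ahead of it and the grasp point (between the pads) lies 51 mm ahead of it; z points along the fingers, y is the line along which they close (so a half turn about z gives the same grasp; the last joint's range is limited). The gripper opens to 87 mm and grips with 3 to 60 N. Pads are 19 mm wide; open, the fingers measure 117 mm over their backs; the gripper's body (75 mm by 190 mm) begins 51 mm behind the grasp point.
Start: joints at [1.14, 0.321, -0.07, 1.45, 0.023, 1.371, -0.057], TCP at [0.28, -0.587, 0.292] pointing down, gripper open.
Joint ranges: [-2.86, 2.86], [-0.3, 2.09], [-1.38, 1.24], [0.06, 2.45], [-1.56, 4.7], [0.09, 2.05], [-2.69, 2.69]. Speed limits (rad/s): [2.57, 2.57, 3.14, 3.14, 3.14, 3.14, 3.14].

## Interface

Orientations are given as a rotation vector (axis times angle).
In Python, from bench import ctrl gives the robot as it stands.
- The arm moves only by the tool drive_tool, never from a script. Its argument "motion" is a list of rows, each a list of 3 entries, a list of its own where there are three numbers: the shift along the tool's x, y, z in cm, then the turn, a rotation vector about the tool's x, y, z in degrees, then the opening, from -1 (shut) to 1 (fully open). In form: [[[x, y, z], [ax, ay, az], claw], ...]. A call has 1 to 12 rows; each row shifts and turns the commanded pose from where the row before left it, along the tool's axes as they then stand; what a row does not reach is not made up. A row lasts 1/8 s, in which the tool goes at most 62.5 mm and 10.7 degrees, less where a joint would pass 70% of its speed; a pose out of reach is approached as far as the arm can. A call with a gripper value outside its range is refused whole. The fingers move at their own pace and stop on an object; "force" is the grip in N (left out, the last holds). Time passes only in rows, so rows that do not move let the fingers close. It gives the time, the measured TCP pose, the force, the opening and the grip force at its end, in the units of the state.
- ctrl.get_state(): the state, without advancing time (a new reading comes with each control period).
- ctrl.get_image(name): name is "side" or "top" or "wrist"; returns the picture (400x640x3 uint8, red, green, blue); there is no depth.
- ctrl.calibration(name): a dict with "K" (3x3 intrinsics, pixels), "origin" and "attitude" of the camera in the world; the wrist camera has in their place "tool_from_camera" (4x4, takes a point from camera to tool coordinates, whose origin is the TCP and whose axes are the flange's). Camera axes: x right, y up, looking along -z (the intrinsics and any distortion apply to the point x, -y, -z); pixel columns grow to the right and rows downward; lengths in m; the calibration is good to about 2 mm. A picture is of the moment at which its call begins: read the wrist's pose just before it. calibration takes no time and is no camera call.
- ctrl.close_job(): hands the job in; it is judged then, once.
The state is a dict: "time": time; "joint_positions": joint angles; "qd": joint speeds; "joint_torque": joint torques, N m; "position": TCP position; "tool_rot": TCP orientation; "ft_force": force on the tool from outside, world axes, zero at the start; "torque": the same for the moment, N m; "grip_width": opening from 0.0 (shut) to 1.0 (fully open); "grip_force": force on a finger pad.
Only numpy, scipy, OpenCV 4.12 (cv2) and the standard library are available. Lean on these libraries where they do the work, as an engineer would, in place of code of your own. Each camera call takes 0.05 s, during which the arm holds its last target. There are 200 camera calls.

## Task

Get the seeds ready for inspection: put the blue dish the right way up inside the circle on the light box, set down gently, not dropped, and slide the red dimmer grip along its track until its white line is level with the yellow tab. Leave the orange dish, the blue tray and the white bottle where they stand, and let go of everything at the end.

Things in the scene. Friction and masses are not known exactly. Their poses are not given: they have to be found in the camera images.
- lightbox: mid-grey slab 220 x 220 x 22 mm with a glowing cream-white field and a dimmer track; fixed to the bench. Origin: centre of its underside, on the bench; its z axis is up, its y axis runs along the dimmer track; the track lies 75 mm from the centre on its -x side.
- circle (a point): centre of the black circle (85 mm across, only printed) on the white field, on the light box's top face, 22 mm above the bench, 35 mm from the box's centre on its +x side.
- dimmer (a joint): position of the dimmer grip along its track, in m: 0 at the -y end of the light box's track, 0.12 at the +y end; at 0.06 it is level with the centre of the box. It slides along the box's +y with about 2.5 N of friction and stays where it is left. It starts somewhere near the -y end, always on the -y side of the tab.
- dimmer_top (a point): centre of the top of the dimmer grip, a red block 26 mm across the track, 18 mm along it and 30 mm tall, standing on the light box's top face; so this point is 52 mm above the bench. A white line across the track marks its middle. Axes are those of the light box.
- tab: yellow marker, about 16 mm long, 11 mm wide and 5 mm high, fixed on the light box beside the track on the field side, its point towards the track. Origin: on the top face of the box, on the middle line of the marker, 27 mm from the middle of the track, its point some 6 mm clear of the side of the grip. Axes are those of the light box: the grip is level with it when both have the same place along the box's y axis.
- dish_blue: flat round covered dish, 55 mm across and 18 mm high, clear lid over a blue lower half, seeds inside, sealed shut, about 50 g. Stands loose on the bench. Origin: centre of its underside, z up.
- dish_orange: the same dish with an orange lower half. Leave alone. Origin: centre of its underside.
- tray: open blue plastic tray 100 x 100 x 50 mm, loose on the bench, about 350 g. Leave alone. Origin: centre of its underside.
- bottle: white wash bottle 68 mm across, about 180 mm tall with its bent spout, loose on the bench, about 350 g. Leave alone. Origin: centre of its underside.
Mind the look-alikes: they are no part of the job. Leave any green look-alike of the dish_blue alone.

How it is judged:
At the end, for the whole second after the job is handed in: The blue dish lies flat and right way up on the light box, its centre within 18 mm of the circle's centre, at rest; the middle of the dimmer grip is within 5 mm of the tab's middle line, measured along the track, and at rest (horizontal distance between dish_blue and circle below 0.018 m and z of dish_blue in the frame of circle between -0.003 and 0.003 m and angle between dish_blue's own z axis and vertical below 0.08 rad and linear speed of dish_blue below 0.01 m/s and y of dimmer_top in the frame of tab between -0.005 and 0.005 m and velocity of joint dimmer between -0.005 and 0.005 m/s); the robot touches nothing.
It fails at once if the orange dish is shifted more than 30 mm or tipped (distance of dish_orange from where it was at the start of the episode above 0.03 m or angle between dish_orange's own z axis and vertical above 0.3 rad).
It fails at once if the tray is shifted more than 30 mm or tipped (distance of tray from where it was at the start of the episode above 0.03 m or angle between tray's own z axis and vertical above 0.3 rad).
It fails at once if the bottle is shifted more than 30 mm or tipped (distance of bottle from where it was at the start of the episode above 0.03 m or angle between bottle's own z axis and vertical above 0.3 rad).
It fails at once if the blue dish is dropped or thrown: it moves faster than 0.6 m/s (a fall of about 18 mm) with no finger on it (linear speed of dish_blue above 0.6 m/s and contact force between the fingers and dish_blue below 0.01 N).
It also fails if it takes over 56 s, if anything falls off the work surface, if the arm or the gripper's body presses on something with over 40 N, if the wrist force passes 120 N, or if a joint passes its speed limit or range.

## Working session

There is one attempt and no reset: what is moved stays moved. The work goes in short steps, Python scripts to look and compute and a tool call to move; the robot and the scene stay as the last step left them, time stands still between calls to the robot, and variables do not carry over. Pictures are saved under pics/ and viewed, at most 10 in all, crops included, and the job is handed in when it is done.

Besides the shell and the picture viewer there is one more tool, called after "Emit:" by a JSON object that holds its "name" and its "arguments", one argument or row to a line. drive_tool: Moves the arm, as the interface text tells. Its arguments: {"type":"object","properties":{"motion":{"type":"array","items":{"type":"array"}},"force":{"type":"number"}},"required":["motion"]}

```bash
mkdir -p pics; ls; cat > h.py <<'E'
import numpy as np, cv2
from scipy.spatial.transform import Rotation as R
from bench import ctrl
def save(n,f): 
    im=ctrl.get_image(n); cv2.imwrite('pics/'+f,im[:,:,::-1]); return im
def cam(name,st=None):
    c=ctrl.calibration(name); K=np.array(c['K'])
    if 'tool_from_camera' in c:
        T=np.eye(4);T[:3,:3]=R.from_rotvec(st['tool_rot']).as_matrix();T[:3,3]=st['position']
        M=T@np.array(c['tool_from_camera'])
        return K,M[:3,3],M[:3,:3],c
    A=np.array(c['attitude'])
    if A.shape!=(3,3): A=R.from_rotvec(A).as_matrix() if A.size==3 else None
    return K,np.array(c['origin']),A,c
def ray(cm,uv):
    K,o,A,c=cm
    d=c.get('distortion'); d=np.zeros(5) if d is None else np.array(d,float)
    p=cv2.undistortPoints(np.array([[uv]],float),K,d)[0,0]
    return o,A@np.array([p[0],-p[1],-1.])
def onz(cm,uv,z):
    o,d=ray(cm,uv); return o+d*(z-o[2])/d[2]
def tri(*rs):
    M=0;b=0
    for o,d in rs:
        d=d/np.linalg.norm(d);P=np.eye(3)-np.outer(d,d);M=M+P;b=b+P@o
    x=np.linalg.solve(M,b)
    return x,[np.linalg.norm((np.eye(3)-np.outer(d,d)/(d@d))@(x-o)) for o,d in rs]
E
python3 - <<'E'
from h import *
st=ctrl.get_state();print(st)
for n in('side','top','wrist'):
    print(n,ctrl.calibration(n)); save(n,n+'0.png')
a=[cv2.imread(f'pics/{n}0.png') for n in('side','top')]
E
```

```text
pics
{'time': 0.0, 'joint_positions': array([ 1.14010943,  0.32183666, -0.07009717,  1.45166826,  0.0226014 ,
        1.37081838, -0.05689562]), 'qd': array([ 0.00087598,  0.00048864,  0.00080309, -0.00095066,  0.00072995,
        0.0014439 , -0.00047447]), 'joint_torque': array([-9.09007031e-05, -4.91289282e+01, -4.04202528e-01, -3.12525308e+01,
       -6.39335182e-02,  4.35924833e-02,  1.60478262e-04]), 'position': array([ 0.27945687, -0.58638877,  0.29115601]), 'tool_rot': array([-3.06238048e+00, -6.92583525e-01,  8.20059487e-04]), 'ft_force': array([0.64513491, 0.46532689, 0.1355451 ]), 'torque': array([ 0.00981229, -0.02846845,  0.03432267]), 'grip_force': 0.0, 'grip_width': 1.001096163554872}
side {'K': array([[400.7198422 ,   0.        , 325.00381657],
       [  0.        , 400.7198422 , 194.24622104],
       [  0.        ,   0.        ,   1.        ]]), 'origin': array([ 0.0479656 , -0.51047191,  0.6181691 ]), 'attitude': array([ 0.86595599, -0.34569692, -0.68501499])}
top {'K': array([[379.71578079,   0.        , 313.45542626],
       [  0.        , 379.71578079, 205.66008789],
       [  0.        ,   0.        ,   1.        ]]), 'origin': array([0.36223626, 0.02127552, 1.01282902]), 'attitude': array([ 0.16299533, -0.13984698, -1.59313988])}
wrist {'K': array([[340.62269585,   0.        , 313.39840121],
       [  0.        , 340.62269585, 200.28865372],
       [  0.        ,   0.        ,   1.        ]]), 'tool_from_camera': array([[-1.00772465e-03,  9.61908534e-01,  2.73369634e-01,
         7.34673454e-02],
       [ 9.99999475e-01,  9.18501787e-04,  4.54364334e-04,
        -9.32915739e-05],
       [ 1.85966433e-04,  2.73369948e-01, -9.61908955e-01,
        -9.23470496e-02],
       [ 0.00000000e+00,  0.00000000e+00,  0.00000000e+00,
         1.00000000e+00]])}
```

View pics/side0.png

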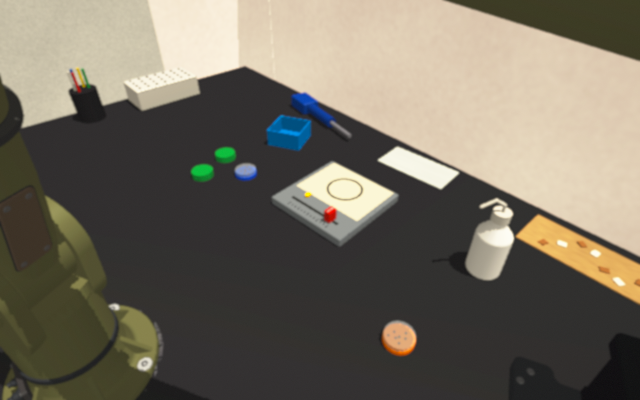

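View pics/top0.png

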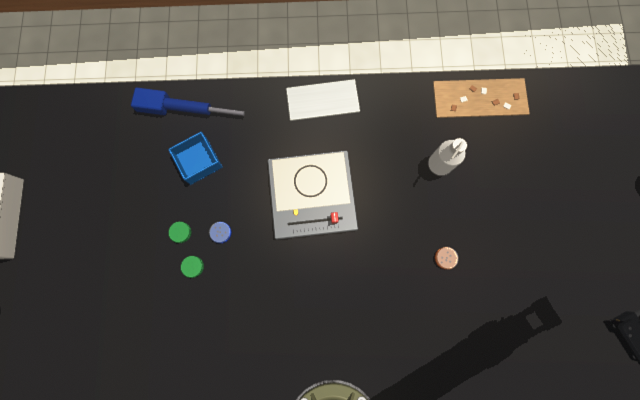

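The side view shows the blue dish (245,171), light box (335,202) with circle (345,189), red grip (329,214), yellow tab (307,194), and green look-alikes beside the dish. The top view shows the blue dish (220,232), circle (311,181), grip (334,217) and tab (296,212). Next I'll enlarge both.

```bash
python3 - <<'E'
from h import *
s=cv2.imread('pics/side0.png');t=cv2.imread('pics/top0.png')
f=lambda im,x,y,w,h,k:cv2.resize(im[y:y+h,x:x+w],None,fx=k,fy=k,interpolation=cv2.INTER_CUBIC)
# side: box 265..405 x 155..245 (k4 ->560x360) ; dish 185..265x140..190
A=f(s,265,155,140,95,4);B=f(s,225,155,40,35,6)
C=f(t,262,145,100,97,4);D=f(t,200,212,40,40,6)
o=np.zeros((600,800,3),np.uint8)
o[:200,:]=0
o=np.zeros((380+0,560+240,3),np.uint8);o[:380,:560]=A;o[:210,560:]=B
p=np.zeros((388,640,3),np.uint8);p[:388,:400]=C;p[:240,400:]=D
cv2.imwrite('pics/cropS.png',o);cv2.imwrite('pics/cropT.png',p)
E
```

```text
(no output)
```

View pics/cropS.png

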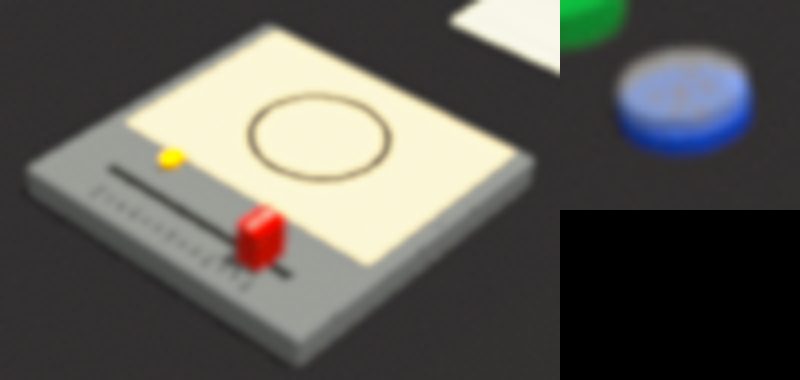

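View pics/cropT.png

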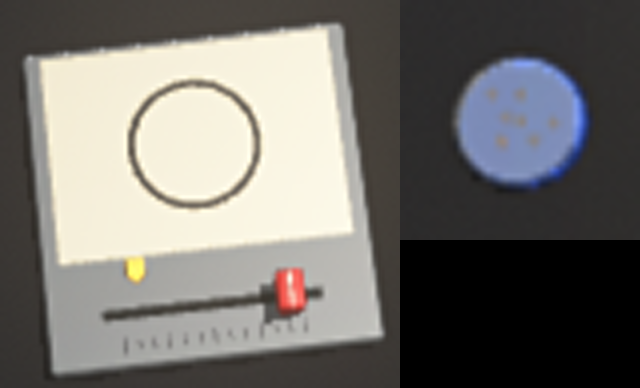

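The crops show the blue dish the right way up (clear lid with seeds above, blue below). Circle centre is at crop S (319,137) and T (194,144), the grip line at S (262,214) and T (291,285), and the tab at S (171,158) and T (135,269). Lid centre is at S (684,78) and T (518,121).

```bash
python3 - <<'E'
from h import *
S=cam('side');T=cam('top')
s=lambda x,y:(265+(x+.5)/4-.5,155+(y+.5)/4-.5)
t=lambda x,y:(262+(x+.5)/4-.5,145+(y+.5)/4-.5)
P={'circle':(s(319,137),t(194,144),.022),'grip':(s(262,214),t(291,285),.052),'tab':(s(171,158),t(135,269),.025),
'dishlid':((225+(684-560)/6,155+78/6),(200+(518-400)/6,212+121/6),.018),
'tr-':(s(290,275),t(321,292),.022),'tr+':(s(110,168),t(104,316),.022),
'cA':(s(270,25),t(25,57),.022) ,'cB':(s(533,160),t(341,24),.022),'cC':(s(300,345),t(383,338),.022),'cD':(s(27,170),t(53,374),.022)}
for k,(a,b,z) in P.items():
    x,e=tri(ray(S,a),ray(T,b)); print(k,x.round(4),np.round(e,4),'top@z',onz(T,b,z).round(4)[:2],'side@z',onz(S,a,z).round(4)[:2])
for n,(u,v) in dict(green1=(179,232),green2=(192,267),tray=(196,159),bottle=(443,160),orange=(446,258)).items(): print(n,onz(T,(u,v),.018).round(3))
E
```

```text
circle [0.6249 0.0404 0.02  ] [0.0003 0.0003] top@z [0.6241 0.0405] side@z [0.6233 0.0383]
grip [ 0.5206 -0.0196  0.0529] [0.0004 0.0004] top@z [ 0.5211 -0.0199] side@z [ 0.5209 -0.0186]
tab [0.5396 0.0815 0.0239] [0.0001 0.0001] top@z [0.5393 0.0815] side@z [0.5388 0.0803]
dishlid [0.4931 0.2818 0.0202] [0.0017 0.0017] top@z [0.4919 0.2832] side@z [0.4961 0.2837]
tr- [ 0.5213 -0.0411  0.0215] [0.0005 0.0005] top@z [ 0.5208 -0.0408] side@z [ 0.5213 -0.0417]
tr+ [0.5093 0.1029 0.0196] [0. 0.] top@z [0.5089 0.1027] side@z [0.5075 0.1004]
cA [0.6903 0.1544 0.0192] [0.0006 0.0006] top@z [0.6889 0.1543] side@z [0.6878 0.151 ]
cB [ 0.7071 -0.0625  0.0186] [0.0005 0.0005] top@z [ 0.7056 -0.0619] side@z [ 0.704  -0.0653]
cC [ 0.4903 -0.0811  0.0167] [0.0006 0.0006] top@z [ 0.4891 -0.0801] side@z [ 0.4869 -0.0851]
cD [0.4722 0.1371 0.0175] [0.0002 0.0002] top@z [0.4715 0.1366] side@z [0.4691 0.1321]
green1 [0.495 0.391 0.018]
green2 [0.403 0.354 0.018]
tray [0.696 0.353 0.018]
bottle [ 0.672 -0.322  0.018]
orange [ 0.408 -0.305  0.018]
```

```bash
cat >> h.py <<'E'
def go(p,yaw):
    """shift (cm) in present tool axes and turn (deg) to reach p, tool down with tool x at yaw (deg)"""
    st=ctrl.get_state(); A=R.from_rotvec(st['tool_rot'])
    G=R.from_matrix([[np.cos(np.radians(yaw)),np.sin(np.radians(yaw)),0],[np.sin(np.radians(yaw)),-np.cos(np.radians(yaw)),0],[0,0,-1]])
    print('shift cm',(A.inv().apply(np.array(p)-st['position'])*100).round(2),'turn deg',np.degrees((A.inv()*G).as_rotvec()).round(2),'pos',st['position'].round(4),'yaw',np.degrees(np.arctan2(*A.as_matrix()[[1,0],0])).round(2))
E
python3 -c "
from h import *
go([.5206,-.0196,.20],4.6)"
```

```text
shift cm [ 46.16 -40.78   9.2 ] turn deg [-8.000e-02  2.000e-02  2.089e+01] pos [ 0.2795 -0.5865  0.2914] yaw 25.49
```

Emit:
{"name": "drive_tool", "arguments": {
  "motion": [
    [[3.2,-2.8,0],[0,0,0],1],
    [[4.3,-3.8,0.8],[0,0,0],1],
    [[4.3,-3.8,0.8],[0,0,0],1],
    [[4.3,-3.8,0.8],[0,0,0],1],
    [[4.3,-3.8,0.8],[0,0,0],1],
    [[4.3,-3.8,0.8],[0,0,0],1],
    [[4.3,-3.8,1],[0,0,0],1],
    [[4.3,-3.8,1],[0,0,0],1],
    [[4.3,-3.8,1],[0,0,0],1],
    [[4.3,-3.8,1],[0,0,0],1],
    [[4.3,-3.8,1],[0,0,0],1]
  ]
}}

```text
time: 1.52
position: [0.5215, -0.0181, 0.202]
tool_rot: [3.064, 0.692, 0.0]
ft_force: [0.7, -0.2, 0.1]
grip_width: 0.999
grip_force: 0.0
```

Emit:
{"name": "drive_tool", "arguments": {
  "motion": [
    [[0,0,0],[0,0,10.4],1],
    [[0,0,0],[0,0,10.4],1],
    [[0,0,0],[0,0,0],1],
    [[0,0,0],[0,0,0],1]
  ]
}}

```text
time: 2.02
position: [0.521, -0.0198, 0.2021]
tool_rot: [3.139, 0.133, -0.0]
ft_force: [-0.6, -0.3, -0.8]
grip_width: 1.002
grip_force: 0.0
```

```bash
python3 -c "
from h import *
go([.5206,-.0196,.20],4.6)
save('wrist','w1.png')"
```

```text
shift cm [-0.04 -0.03  0.21] turn deg [0.01 0.01 0.24] pos [ 0.521  -0.0198  0.2021] yaw 4.84
```

View pics/w1.png

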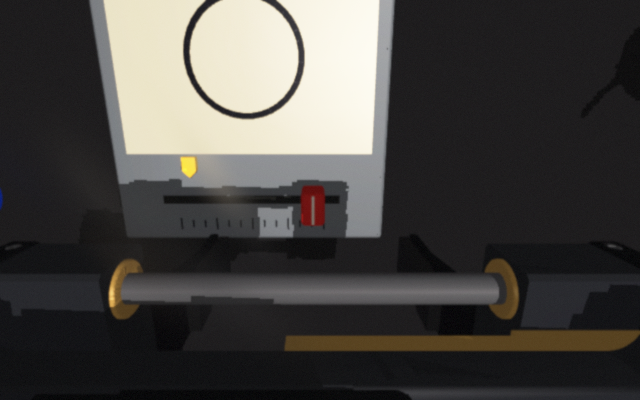

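The wrist view shows the grip's white line at (313,210), the tab at (189,166), the track ends at (164,199) and (339,199), and the circle centre at (244,56).

```bash
python3 -c "
from h import *
st=ctrl.get_state();W=cam('wrist',st);S=cam('side');T=cam('top')
g=onz(W,(313,210),.052);t=onz(W,(189,166),.025);c=onz(W,(244,56),.022)
a=onz(W,(339,199),.022);b=onz(W,(164,199),.022)
print(g,t,c,a,b)
yaw=np.radians(4.6);y=np.array([-np.sin(yaw),np.cos(yaw),0]);print('travel',(t-g)@y,'x',(t-g)@[y[1],-y[0],0], np.degrees(np.arctan2(-(b-a)[0],(b-a)[1])))
print(tri(ray(W,(313,210)),ray(T,(262+291/4,145+285/4)),ray(S,(265+262/4,155+214/4))))
go([g[0],g[1],.10],4.6)
"
```

```text
[ 0.51810567 -0.02011707  0.052     ] [0.53817391 0.08108324 0.025     ] [0.62386526 0.04006126 0.022     ] [ 0.52000827 -0.04160528  0.022     ] [0.50798217 0.10331049 0.022     ]
travel 0.09926488080142624 x 0.028119760815352456 4.743925507022267
(array([ 0.51935819, -0.02069696,  0.05358033]), [np.float64(0.0009537303942915591), np.float64(0.0004742629610845079), np.float64(0.0006572198814359085)])
shift cm [-0.3  -0.   10.22] turn deg [0.01 0.   0.2 ] pos [ 0.5211 -0.0199  0.2022] yaw 4.8
```

Emit:
{"name": "drive_tool", "arguments": {
  "motion": [
    [[-0.25,0,2.2],[0,0,0],1],
    [[0,0,3],[0,0,0],1],
    [[0,0,3],[0,0,0],1],
    [[0,0,1.5],[0,0,0],1],
    [[0,0,0.5],[0,0,0],1],
    [[0,0,0],[0,0,0],-1],
    [[0,0,0],[0,0,0],-1],
    [[0,0,0],[0,0,0],-1],
    [[0,0,0],[0,0,0],-1],
    [[0,0,0],[0,0,0],-1],
    [[0,0,0],[0,0,0],-1],
    [[0,0,0],[0,0,0],-1]
  ],
  "force": 8
}}

```text
time: 3.58
position: [0.5186, -0.0199, 0.1002]
tool_rot: [3.139, 0.128, -0.0]
ft_force: [0.4, -0.6, 0.6]
grip_width: 0.287
grip_force: 0.0
```

Emit:
{"name": "drive_tool", "arguments": {
  "motion": [
    [[0,0,0],[0,0,0],-1],
    [[0,0,0],[0,0,0],-1],
    [[0,0,0],[0,0,0],-1]
  ]
}}

```text
time: 3.95
position: [0.5186, -0.0198, 0.1002]
tool_rot: [-3.139, -0.129, 0.0]
ft_force: [0.3, -1.2, 0.7]
grip_width: 0.205
grip_force: 8.0
```

Emit:
{"name": "drive_tool", "arguments": {
  "motion": [
    [[0,-0.5,0],[0,0,0],-1],
    [[0,-0.9,0],[0,0,0],-1],
    [[0,-1,0],[0,0,0],-1],
    [[0,-1,0],[0,0,0],-1],
    [[0,-1,0],[0,0,0],-1],
    [[0,-1,0],[0,0,0],-1],
    [[0,-1,0],[0,0,0],-1],
    [[0,-1,0],[0,0,0],-1],
    [[0,-1,0],[0,0,0],-1],
    [[0,-1,0],[0,0,0],-1],
    [[0,-0.5,0],[0,0,0],-1],
    [[0,0,0],[0,0,0],-1]
  ]
}}

```text
time: 5.45
position: [0.5103, 0.0801, 0.1002]
tool_rot: [-3.137, -0.13, 0.001]
ft_force: [-1.6, 0.6, 0.4]
grip_width: 0.206
grip_force: 8.0
```

```bash
python3 -c "
from h import *
st=ctrl.get_state();print(st['position'],st['ft_force'],st['grip_force'])
im=save('wrist','w2.png')[:,:,::-1];t=save('top','t2.png')[:,:,::-1]
a=cv2.resize(t[180:250,265:365],None,fx=4,fy=4,interpolation=2)
o=np.zeros((480,800,3),np.uint8);o[:400-200,:400]=im[60:260,150:550];o[200:480,:400]=a
b=cv2.resize(im[100:250,260:360],None,fx=3,fy=3,interpolation=2);o[:450,400:700]=b
cv2.imwrite('pics/w2c.png',o)"
```

```text
[0.51025921 0.08008601 0.10018846] [-1.62855275  0.61103126  0.40079585] 8.000019558530767
```

View pics/w2c.png

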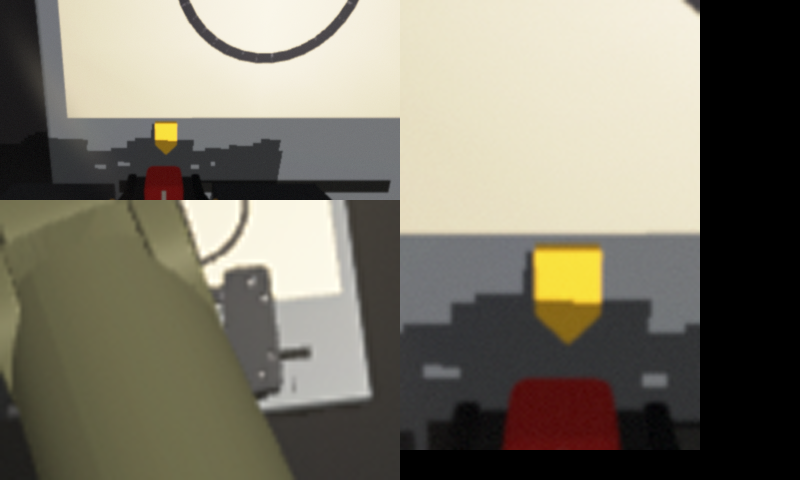

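The crop shows the gripped block's mid-line at u≈314 and the tab's point at u≈316, so the grip has overshot by about 1 mm. I'll nudge it back 1 mm, release and rise.

Emit:
{"name": "drive_tool", "arguments": {
  "motion": [
    [[0,0.1,0],[0,0,0],-1],
    [[0,0,0],[0,0,0],-1],
    [[0,0,0],[0,0,0],0],
    [[0,0,0],[0,0,0],0],
    [[0,0,0],[0,0,0],0],
    [[0,0,0],[0,0,0],0.3],
    [[0,0,-1],[0,0,0],1],
    [[0,0,-3],[0,0,0],1],
    [[0,0,-4],[0,0,0],1],
    [[0,0,-3],[0,0,0],1],
    [[0,0,0],[0,0,0],1]
  ]
}}

```text
time: 6.92
position: [0.5124, 0.0782, 0.2135]
tool_rot: [3.139, 0.128, 0.01]
ft_force: [0.1, -0.2, 0.1]
grip_width: 0.988
grip_force: 0.0
```

```bash
python3 -c "
from h import *
go([.4925-.01,.283,.20],4.6)
im=save('wrist','w3.png')
h=cv2.cvtColor(im,cv2.COLOR_RGB2HSV)
W=cam('wrist',ctrl.get_state())
for n,lo,hi,z in(('red',(0,150,60),(8,255,255),.05),('yel',(22,150,80),(35,255,255),.025)):
    m=cv2.inRange(h,lo,hi);k,l,s,c=cv2.connectedComponentsWithStats(m)
    for i in range(1,k):
        if s[i,4]>60: print(n,s[i],c[i].round(1),onz(W,c[i],z).round(4))
"
```

```text
shift cm [ -1.31 -20.66   1.33] turn deg [ 0.04 -0.36  0.09] pos [0.5124 0.0782 0.2135] yaw 4.69
red [302 184  23  38 710] [312.9 201.7] [0.5119 0.078  0.05  ]
yel [305 156  14  20 224] [311.8 164. ] [0.5371 0.0809 0.025 ]
```

Emit:
{"name": "drive_tool", "arguments": {
  "motion": [
    [[-0.5,-4,0.3],[0,0,0],1],
    [[-0.6,-5.5,0.5],[0,-0.3,0],1],
    [[-0.6,-5.5,0.5],[0,0,0],1],
    [[-0.6,-4.5,0],[0,0,0],1],
    [[0,-1.2,0],[0,0,0],1],
    [[0,0,0],[0,0,0],1],
    [[0,0,0],[0,0,0],1]
  ]
}}

```text
time: 7.85
position: [0.4714, 0.2801, 0.1966]
tool_rot: [3.137, 0.124, -0.01]
ft_force: [0.2, -0.9, -0.1]
grip_width: 0.997
grip_force: 0.0
```

```bash
python3 -c "
from h import *
im=save('wrist','w4.png')
W=cam('wrist',ctrl.get_state());print(W[3]['K'][0,0])
go([.4925,.2825,.20],4.6)
"
```

```text
340.6226958493314
shift cm [ 2.11 -0.07 -0.33] turn deg [ 0.08  0.33 -0.08] pos [0.4715 0.2801 0.1968] yaw 4.52
```

View pics/w4.png

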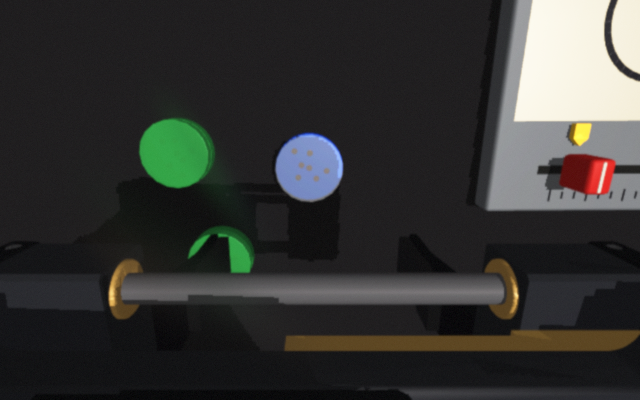

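The wrist view shows the blue dish right way up with its seeds visible, lid centre near (309,168). The green ones are well clear to the left and below.

```bash
python3 -c "
from h import *
W=cam('wrist',ctrl.get_state());S=cam('side');T=cam('top')
p=onz(W,(308.7,168),.018);print(p,tri(ray(W,(308.7,168)),ray(T,(200+118/6,212+121/6)),ray(S,(225+124/6,155+78/6))))
go([p[0],p[1],.074],4.6)
"
```

```text
[0.49366771 0.2850844  0.018     ] (array([0.49375956, 0.28377726, 0.01821516]), [np.float64(0.0013085847587933934), np.float64(0.0019845056169886465), np.float64(0.0021299351175977925)])
shift cm [ 2.32 -0.34 12.27] turn deg [ 0.08  0.33 -0.08] pos [0.4715 0.2801 0.1968] yaw 4.52
```

Emit:
{"name": "drive_tool", "arguments": {
  "motion": [
    [[2.3,-0.25,0],[0,0.3,0],1],
    [[0,0,3],[0,0,0],1],
    [[0,0,4],[0,0,0],1],
    [[0,0,3],[0,0,0],1],
    [[0,0,1.5],[0,0,0],1],
    [[0,0,0.7],[0,0,0],1],
    [[0,0,0],[0,0,0],1]
  ]
}}

```text
time: 8.78
position: [0.4939, 0.2865, 0.0756]
tool_rot: [-3.139, -0.128, -0.001]
ft_force: [-0.3, -0.1, 0.5]
grip_width: 0.999
grip_force: 0.0
```

```bash
python3 -c "
from h import *
go([.4937,.2843,.074],4.6)
"
```

```text
shift cm [-0.04  0.21  0.16] turn deg [-0.   -0.03  0.06] pos [0.4939 0.2865 0.0756] yaw 4.66
```

Emit:
{"name": "drive_tool", "arguments": {
  "motion": [
    [[0,0.2,0.15],[0,0,0],1],
    [[0,0,0],[0,0,0],-1],
    [[0,0,0],[0,0,0],-1],
    [[0,0,0],[0,0,0],-1],
    [[0,0,0],[0,0,0],-1],
    [[0,0,0],[0,0,0],-1],
    [[0,0,0],[0,0,0],-1]
  ],
  "force": 12
}}

```text
time: 9.65
position: [0.4937, 0.2847, 0.0737]
tool_rot: [-3.139, -0.128, -0.0]
ft_force: [-0.0, 0.5, 0.9]
grip_width: 0.631
grip_force: 12.0
```

Emit:
{"name": "drive_tool", "arguments": {
  "motion": [
    [[0,0,0],[0,0,0],-1],
    [[0,0,-0.5],[0,0,0],-1],
    [[0,0,-1.5],[0,0,0],-1],
    [[0,0,-2],[0,0,0],-1],
    [[0,0,-2],[0,0,0],-1],
    [[0,0,-1],[0,0,0],-1],
    [[0,0,0],[0,0,0],-1]
  ]
}}

```text
time: 10.52
position: [0.4942, 0.2848, 0.1449]
tool_rot: [-3.139, -0.128, -0.003]
ft_force: [0.0, 0.0, -0.0]
grip_width: 0.629
grip_force: 12.0
```

```bash
python3 -c "
from h import *
go([.6238,.0400,.143],4.6)
"
```

```text
shift cm [10.92 25.45  0.2 ] turn deg [-0.02 -0.12  0.07] pos [0.4942 0.2848 0.1449] yaw 4.67
```

Emit:
{"name": "drive_tool", "arguments": {
  "motion": [
    [[0.5,1.2,0],[0,0,0],-1],
    [[1.1,2.5,0],[0,0,0],-1],
    [[1.3,3,0],[0,0,0],-1],
    [[1.3,3,0],[0,0,0],-1],
    [[1.3,3,0],[0,0,0],-1],
    [[1.3,3,0],[0,0,0],-1],
    [[1.3,3,0],[0,0,0],-1],
    [[1.3,3,0],[0,0,0],-1],
    [[1,2.5,0],[0,0,0],-1],
    [[0.5,1.25,0],[0,0,0],-1],
    [[0,0,0],[0,0,0],-1],
    [[0,0,0],[0,0,0],-1]
  ]
}}

```text
time: 12.02
position: [0.6225, 0.0414, 0.1434]
tool_rot: [-3.138, -0.131, 0.001]
ft_force: [-0.4, 0.8, -0.3]
grip_width: 0.627
grip_force: 12.0
```

```bash
python3 -c "
from h import *
go([.6238,.0400,.0965],4.6)
save('wrist','w5.png')
"
```

```text
shift cm [0.13 0.15 4.69] turn deg [-0.05  0.04  0.19] pos [0.6225 0.0414 0.1434] yaw 4.79
```

View pics/w5.png

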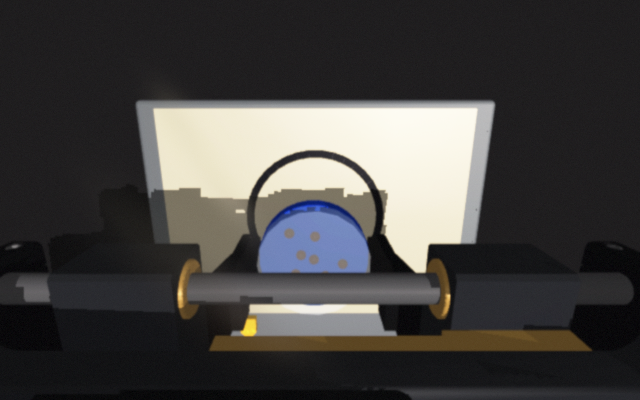

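The dish is held level over the circle, its lid centred near column 314, the same as the circle (≈315). I'll lower it gently.

Emit:
{"name": "drive_tool", "arguments": {
  "motion": [
    [[0.15,0.15,1],[0,0,0],-1],
    [[0,0,1.5],[0,0,0],-1],
    [[0,0,1.2],[0,0,0],-1],
    [[0,0,0.5],[0,0,0],-1],
    [[0,0,0.2],[0,0,0],-1],
    [[0,0,0.1],[0,0,0],-1],
    [[0,0,0],[0,0,0],-1],
    [[0,0,0],[0,0,0],-1]
  ]
}}

```text
time: 13.08
position: [0.6249, 0.0384, 0.0991]
tool_rot: [3.139, 0.128, 0.001]
ft_force: [0.2, -0.1, -1.3]
grip_width: 0.624
grip_force: 12.0
```

Emit:
{"name": "drive_tool", "arguments": {
  "motion": [
    [[-0.1,-0.15,0.15],[0,0,0],-1],
    [[0,0,0.1],[0,0,0],-1],
    [[0,0,0],[0,0,0],-1],
    [[0,0,0],[0,0,0],-1]
  ]
}}

```text
time: 13.58
position: [0.6236, 0.0399, 0.0962]
tool_rot: [3.139, 0.128, -0.0]
ft_force: [0.0, 0.1, -1.1]
grip_width: 0.626
grip_force: 12.0
```

Emit:
{"name": "drive_tool", "arguments": {
  "motion": [
    [[0,0,0.1],[0,0,0],-1],
    [[0,0,0],[0,0,0],-1],
    [[0,0,0],[0,0,0],-1]
  ]
}}

```text
time: 13.95
position: [0.6238, 0.0399, 0.0957]
tool_rot: [3.139, 0.128, 0.001]
ft_force: [-1.5, -0.8, 6.4]
grip_width: 0.622
grip_force: 12.0
```

```bash
python3 -c "
from h import *
go([.6238,.0400,.0957],4.6);print(ctrl.get_state()['ft_force'])
im=save('side','s5.png')[:,:,::-1]
cv2.imwrite('pics/s5c.png',cv2.resize(im[150:245,265:405],None,fx=5,fy=5,interpolation=2))
"
```

```text
shift cm [ 0.01 -0.01  0.  ] turn deg [ 0.01 -0.02  0.08] pos [0.6238 0.0399 0.0957] yaw 4.68
[-1.54410595 -0.76733741  6.38448851]
```

View pics/s5c.png

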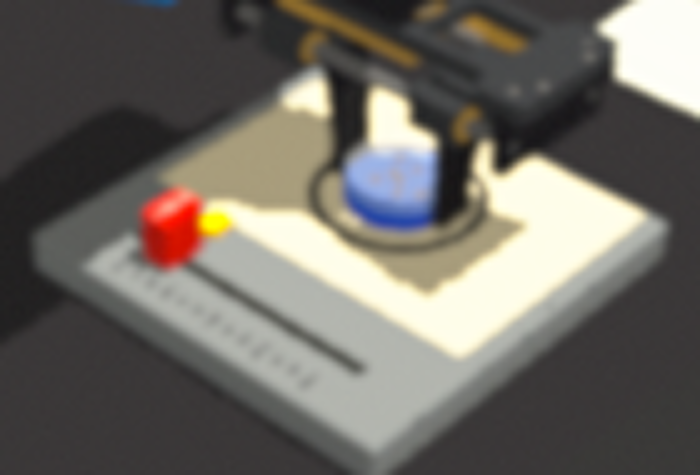

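The side crop shows the dish standing inside the circle with its base on the field, and the grip beside the tab. The 6 N upward force confirms contact, so I'll release and rise.

Emit:
{"name": "drive_tool", "arguments": {
  "motion": [
    [[0,0,0],[0,0,0],0.4],
    [[0,0,0],[0,0,0],0.6],
    [[0,0,0],[0,0,0],1],
    [[0,0,0],[0,0,0],1],
    [[0,0,0],[0,0,0],1],
    [[0,0,-1],[0,0,0],1],
    [[0,0,-3],[0,0,0],1],
    [[0,0,-4],[0,0,0],1],
    [[-1,0,-4],[0,0,0],1],
    [[-1.5,0,-2],[0,0,0],1],
    [[0,0,0],[0,0,0],1],
    [[0,0,0],[0,0,0],1]
  ]
}}

```text
time: 15.5
position: [0.5986, 0.0376, 0.2346]
tool_rot: [3.139, 0.128, -0.001]
ft_force: [0.0, -0.5, -0.3]
grip_width: 1.004
grip_force: 0.0
```

```bash
python3 -c "
from h import *
st=ctrl.get_state();print(st['position'],st['grip_width'],st['ft_force'])
save('wrist','w6.png')"
```

```text
[0.59863882 0.03764107 0.23464338] 1.0042193092014289 [ 0.02077518 -0.47960335 -0.28578029]
```

View pics/w6.png

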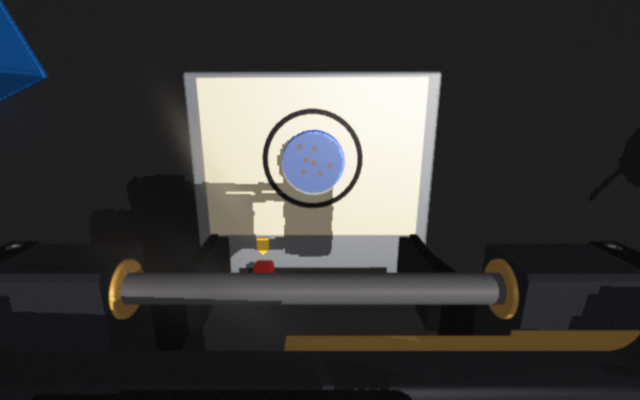

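The wrist view shows the dish flat and centred at (313,162), with the circle centre at (313,158). The grip (263) is level with the tab (263), and the gripper is clear, so I'm handing in.

```bash
python3 -c "
from bench import ctrl
print(ctrl.close_job())"
```

```text
the job is handed in; nothing more can be done
None
```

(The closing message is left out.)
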